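Hook, draw out and lock a spring tape on an actuator housing

ROBOT

A 7-joint arm with a two-finger parallel gripper is mounted at the origin on the work surface. World frame = base frame: x ahead of the robot, y to its left, z up, the work surface at z = 0. Lengths are in m, angles in rad, forces in N, time in s.
With the tool pointing down it reaches from about 0.4 to 0.85 m from the base axis. Payload 4.5 kg.
Tool frame: the origin (TCP) lies on the centre line of the jaws, within the pads' length; the fingertips stand 11 mm ahead of it and the grasp point (between the pads) lies 8 mm behind it; z points along the fingers, y is the line along which they close (so a half turn about z gives the same grasp; the last joint's range is limited). The gripper opens to 88 mm and grips with 3 to 60 N. Pads are 18 mm wide; open, the fingers measure 123 mm over their backs; the gripper's body (75 mm by 187 mm) begins 45 mm behind the grasp point.
Start: joints at [1.338, 0.689, -0.195, 1.565, 0.157, 0.902, -0.215], TCP at [0.165, -0.603, 0.25] pointing down, gripper open.
Joint ranges: [-3.01, 3.01], [-0.46, 2.08], [-1.47, 1.51], [0.13, 2.56], [-1, 4.14], [0.04, 2.09], [-2.66, 2.66]. Speed limits (rad/s): [2.57, 2.57, 3.14, 3.14, 3.14, 3.14, 3.14].

INTERFACE

Orientations are given as a unit quaternion [x, y, z, w].
In Python, from plant import * gives the robot as it stands. The module is installed in compiled form; this text tells all that it offers.
- The arm moves only by the tool send_rows, never from a script. Its argument "motion" is a list of rows, each an object of numbers: "x", "y", "z": the shift along the tool's x, y, z in cm; "rx", "ry", "rz": the turn, a rotation vector about the tool's x, y, z in rad; "jaw": the finger opening in cm, from 0 to 8.81. In form: [{"x": .., "y": .., "z": .., "rx": .., "ry": .., "rz": .., "jaw": ..}, ...]. A call has exactly 5 rows; each row shifts and turns the commanded pose from where the row before left it, along the tool's axes as they then stand; what a row does not reach is not made up. A row lasts 1/10 s, in which the tool goes at most 50 mm and 8.59 degrees, less where a joint would pass 70% of its speed; a pose out of reach is approached as far as the arm can. A call is refused whole if a number of a shift passes 5 or a number of a turn 0.15, either way. A call with a gripper value outside its range is refused whole. The fingers move at their own pace and stop on an object; "grip_force" is the grip in N (left out, the last holds). Time passes only in rows, so rows that do not move let the fingers close, or fill a call up. It gives the time, the measured TCP pose, the force, the opening and the grip force at its end, in the units of the state.
- get_state(): the state, without advancing time (a new reading comes with each control period).
- snapshot(name): name is "scene" or "top" or "wrist"; returns a dict with "img" (400x640x3 uint8, red, green, blue), "vertical_fov" (degrees; the focal length in pixels is half the picture's height over the tangent of half this angle, whatever the lens; pixels are square), "cx", "cy" (the principal point, pixels), "D" ([k1, k2, p1, p2, k3] as OpenCV has them; the pictures are not rectified), "extrinsics" (4x4, takes a point from camera to world coordinates). Camera axes: x right, y up, looking along -z (the intrinsics and any distortion apply to the point x, -y, -z); pixel columns grow to the right and rows downward; lengths in m; the calibration is good to about 2 mm. A picture is of the moment at which its call begins. There is no depth.
- finish_job(): hands the job in; it is judged then, once.
The state is a dict: "clock": time; "q": joint angles; "qd": joint speeds; "joint_torque": joint torques, N m; "tool_pos": TCP position; "eef_rot": TCP orientation; "contact_force": force on the tool from outside, world axes, zero at the start; "moment": the same for the moment, N m; "opening": opening from 0.0 (shut) to 1.0 (fully open); "finger_force": force on a finger pad.
Only numpy, scipy, OpenCV 4.12 (cv2) and the standard library are available. Lean on these libraries where they do the work, as an engineer would, in place of code of your own. Each camera call takes 0.05 s, during which the arm holds its last target. There are 200 camera calls.

TASK

Hook the end of the orange tape measure behind the near wall of the black actuator housing, under the lamp bar, and back the case straight away along the white centre line until its front edge is over the white cross band. Set it down there upright and let go, with its lever still up, then push the red lever fully down to lock the tape and leave it so, hooked and drawn out. Do not shift the loose motor, gears or screwdriver.

Things in the scene. Friction and masses are not known exactly. Their poses are not given: they have to be found in the camera images.
- tape: Loose orange tape measure, 0.75 kg. Dark base plate 80 x 56 mm, 10 mm high, with a rubber foot that grips the bench against the tape's spring; on it the orange case, 70 (x) x 40 mm (y) with flat parallel sides to grasp, 10 to 61 mm high. Origin: centre of the underside. x points to the front, where the yellow blade leaves; z up. The hook's rear face is 60 mm ahead of the origin plus the drawn-out length.
- tape_front (a point): Middle of the front edge of the tape's base plate, at its underside: 40 mm ahead of the tape's origin.
- tape_hook (a point): Bottom middle of the steel hook at the blade's end, on its rear face (the face that looks back to the case). Hook plate 24 mm wide, 3 mm thick; with the case on the bench it reaches down to 20 mm above the bench, and the underside of the 20 mm wide yellow blade is 34 mm above it.
- tape_blade (a joint): How far the blade is drawn out of the case, m: 0 retracted (hook 25 mm ahead of the case), at most 0.128. A spring pulls it back with 2.5 N at 0 and 3.2 N at 0.12.
- tape_lock (a joint): Angle of the red lock lever on top of the case, rad: 0 to 0.1 at the start = raised (unlocked, sloping up to the front at about 0.6 rad), 0.55 to 0.6 = down, nearly flat (locked: it clamps the blade and goes no further). It stays where it is left; pushing its tip down takes about 4 to 8 N.
- lever_tip (a point): Top of the free front end of the red lock lever, a pad 12 x 22 mm. Its hinge is 12 mm behind the case's middle, 66 mm above the case's underside; the tip is 36 mm from the hinge, about 90 mm high when raised and 70 mm when flat, and swings down about the case's y axis.
- housing: Fixed open black actuator housing, a tray 135 mm long (x) x 120 mm wide (y), walls 30 mm high and 4 mm thick, floor 5 mm; the first 45 mm behind the near wall are empty (motor and gear beyond). Origin: bench level, middle of the INNER face of the near wall; x points into the housing, away from the lane, z up.
- lamp_bar (a point): Middle of the underside of a fixed lamp bar, 30 x 30 mm, 280 mm long, that crosses the lane 160 mm above the bench; it is 35 mm before the housing's origin (-x), its posts (12 mm thick, feet 36 mm) at y = +-125 mm. It blocks a gripper pointing straight down that carries the tape to the wall: tilt the tool 30 to 40 degrees, its body leaning back, away from the housing.
- lane: White marks painted flat on the black mat on the near side of the housing: a cross band 20 mm (x) x 140 mm (y), and a thin centre line along x, in line with the housing's middle. Origin: middle of the band. Axes as the housing's. The band lies 95 to 120 mm before the inner face of the near wall, so 75 to 100 mm of tape are drawn out.
- motor: Loose bystander: steel motor standing upright, diameter 36 mm, 66 mm high. Origin: centre of its underside.
- gear: Loose bystander: cream gear lying flat, diameter 90 mm, 24 mm high. Origin: centre of its underside.
- pinion: Loose bystander: small cream gear lying flat beside the lane, diameter 48 mm, 26 mm high. Origin: centre of its underside.
- driver: Loose bystander: screwdriver lying on the bench. Origin: below its middle.
Mind the look-alikes: they are no part of the job. Several things look just like the tape: the one meant starts farthest to the robot's left.

How it is judged:
By the outcome, as a careful person would: the job done as asked, in the order asked, and still so for the second after the job is handed in, with the robot touching nothing.
It also fails if it takes over 51 s, if anything falls off the work surface, if the arm or the gripper's body presses on something with over 40 N, if the wrist force passes 120 N, or if a joint passes its speed limit or range.

## Working session

There is one attempt and no reset: what is moved stays moved. The work goes in short steps, Python scripts to look and compute and a tool call to move; the robot and the scene stay as the last step left them, time stands still between calls to the robot, and variables do not carry over. Pictures are saved under pics/ and viewed, at most 10 in all, crops included, and the job is handed in when it is done.

Besides the shell and the picture viewer there is one more tool, called after ">>>" as a command line: name --argument value ..., lists and objects as JSON in quotes. send_rows: Moves the arm, as the interface text tells. Its arguments: {"type":"object","properties":{"motion":{"type":"array"},"grip_force":{"type":"number"}},"required":["motion"]}

```bash
mkdir -p pics; cat > h.py <<'E'
from plant import *
import numpy as np, cv2
from scipy.spatial.transform import Rotation as R
def snap(n,f=None):
    s=snapshot(n)
    if f: cv2.imwrite('pics/'+f,s['img'][:,:,::-1])
    return s
def K(s):
    f=200/np.tan(np.radians(s['vertical_fov'])/2)
    return np.array([[f,0,s['cx']],[0,f,s['cy']],[0,0,1.]])
def ray(s,uv):
    p=cv2.undistortPoints(np.array(uv,float).reshape(-1,1,2),K(s),np.array(s['D'],float)).reshape(-1,2)
    T=np.array(s['extrinsics']); d=np.c_[p[:,0],-p[:,1],-np.ones(len(p))]@T[:3,:3].T
    return T[:3,3],d
def plane(s,uv,z):
    o,d=ray(s,uv); return o+d*((z-o[2])/d[:,2])[:,None]
def proj(s,P):
    T=np.array(s['extrinsics']); c=(np.atleast_2d(P)-T[:3,3])@T[:3,:3]
    c=c*[1,-1,-1]
    return cv2.projectPoints(c.reshape(-1,1,3),np.zeros(3),np.zeros(3),K(s),np.array(s['D'],float))[0].reshape(-1,2)
E
python3 - <<'E'
from h import *
a=snap('scene','s1.png');b=snap('top','t1.png')
for s in (a,b): print(np.round(s['extrinsics'],3).tolist(),s['vertical_fov'],s['cx'],s['cy'],s['D'])
st=get_state();print(st['clock'],st['tool_pos'],st['eef_rot'],st['contact_force'],st['opening'])
E
```

```text
[[-0.65, -0.417, 0.635, 1.293], [0.76, -0.348, 0.549, 0.584], [-0.009, 0.839, 0.543, 0.75], [0.0, 0.0, 0.0, 1.0]] 45.223815124305496 316.8000505914628 202.5486924856681 [-0.07156478  0.          0.          0.          0.        ]
[[-0.047, 0.976, -0.212, 0.293], [-0.999, -0.045, 0.012, -0.041], [0.002, 0.213, 0.977, 1.282], [0.0, 0.0, 0.0, 1.0]] 47.77730314061326 317.00873977451636 199.96542566909253 [-0.01654071  0.          0.          0.          0.        ]
0.1 [ 0.16461391 -0.60235955  0.24897816] [ 9.91104276e-01  1.33084942e-01 -1.70003126e-04 -8.26845088e-04] [-0.34606208  0.11959809  0.00310154] 0.9998367717787462
```

View pics/s1.png

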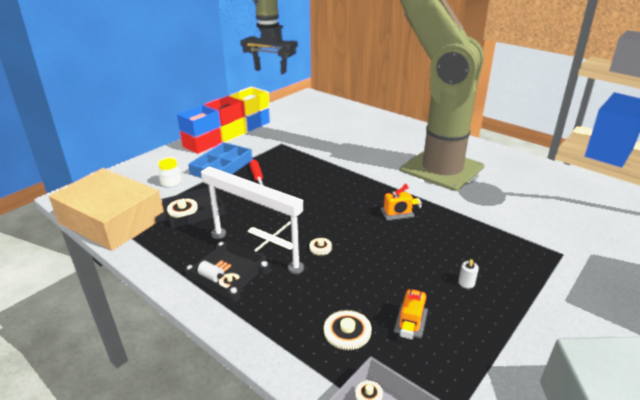

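View pics/t1.png

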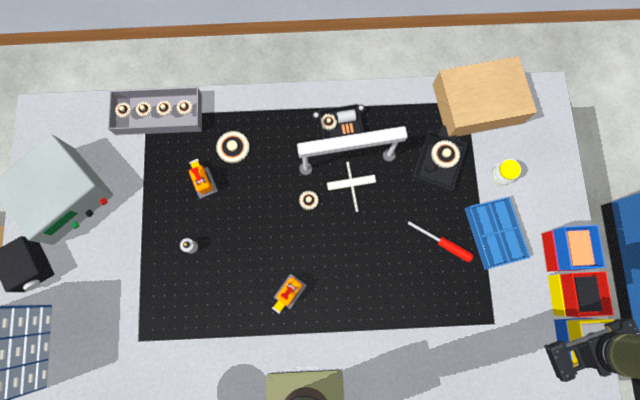

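The scene shows two orange tapes: top view (202,178) / scene (411,313), and top view (289,293) / scene (400,205). In the top view, left is +y, so the one at (202,178) is farthest to the robot's left and is the one meant. The lane cross is at (351,183), and the lamp bar runs from (298,148) to (407,134).

```bash
python3 - <<'E'
from h import *
a=snap('scene');b=snap('top')
A=a['img'];B=b['img']
c1=cv2.resize(B[145:215,160:250],None,fx=4.4,fy=4.4,interpolation=cv2.INTER_CUBIC)
c2=cv2.resize(A[270:350,370:460],None,fx=4.4,fy=4.4,interpolation=cv2.INTER_CUBIC)
c3=cv2.resize(B[95:225,285:425],None,fx=4,fy=4,interpolation=cv2.INTER_CUBIC)[:,:,::-1]
h=max(c1.shape[0],c2.shape[0]);im=np.zeros((h,c1.shape[1]+c2.shape[1],3),np.uint8)
im[:c1.shape[0],:c1.shape[1]]=c1;im[:c2.shape[0],c1.shape[1]:]=c2
cv2.imwrite('pics/c1.png',im[:,:,::-1]);cv2.imwrite('pics/c2.png',c3)
hsv=cv2.cvtColor(B,cv2.COLOR_RGB2HSV)
m=cv2.inRange(hsv,(8,150,120),(32,255,255));m[:, :160]=0;m[:,240:]=0
ys,xs=np.nonzero(m[140:215]);
P=plane(b,np.c_[xs,ys+140],0.06)[:,:2]
r=cv2.minAreaRect((P*1000).astype(np.float32));print('orange+yellow',r)
for nm,lo,hi in (('orange',8,22),('yellow',23,34),('red',0,7)):
    m=cv2.inRange(hsv,(lo,150,120),(hi,255,255));sub=m[140:215,160:240];y,x=np.nonzero(sub)
    print(nm,len(x),plane(b,[[x.mean()+160,y.mean()+140]],.06))
# white marks
w=cv2.inRange(hsv,(0,0,170),(180,60,255));
sub=w[155:220,322:385];y,x=np.nonzero(sub);Q=plane(b,np.c_[x+322,y+155],0.)[:,:2]
print('white',len(x),Q.min(0),Q.max(0))
n,l,s_,c_=cv2.connectedComponentsWithStats(sub)
print(s_,c_)
E
```

```text
orange+yellow ((638.5724487304688, 271.84954833984375), (95.61600494384766, 45.30324172973633), 23.045366287231445)
orange 317 [[0.62939583 0.26556875 0.06      ]]
yellow 54 [[0.66633086 0.28420783 0.06      ]]
red 66 [[0.65083099 0.28027861 0.06      ]]
white 463 [ 0.53360553 -0.22975582] [ 0.68241335 -0.08816407]
[[   0    0   63   65 3632]
 [   5    7   49   50  463]] [[31.23155286 32.49256608]
 [29.18358531 28.13606911]]
```

View pics/c1.png

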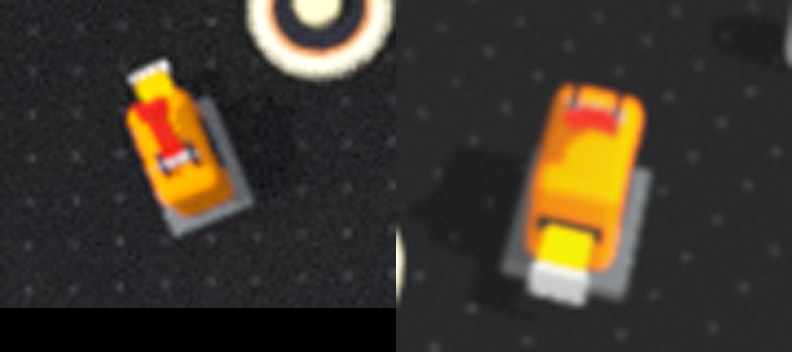

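View pics/c2.png

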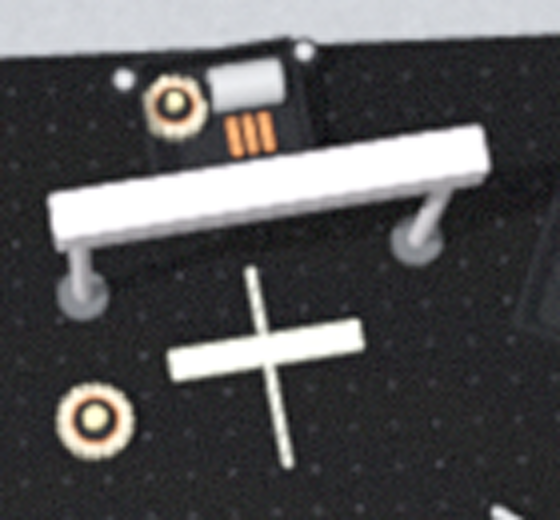

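The crops confirm it: the left tape has an orange case, a raised red lever, and its yellow blade and steel hook point up-left in the top view. The second crop shows the post feet at (82,297) and (417,242), and the band from (170,365) to (362,335).

```bash
python3 - <<'E'
from h import *
b=snap('top');B=b['img']
hsv=cv2.cvtColor(B,cv2.COLOR_RGB2HSV)
f=plane(b,[[305.5,169.2],[389.2,155.5]],0.0);print('feet',f,np.linalg.norm(f[1]-f[0]),'mid',f.mean(0))
# bar top corners at z=.19 (left/right upper edge), crop px
bt=plane(b,np.array([[50,197],[483,126],[57,247],[490,173]])/4+[285,95],.19);print('bar',bt[:,:2],np.linalg.norm(bt[0]-bt[1]))
g=cv2.cvtColor(B,cv2.COLOR_RGB2GRAY).astype(float)
# rectify the ground patch to metric grid 1mm
xs=np.arange(.50,.72,.001);ys=np.arange(-.04,-.28,-.001)
X,Y=np.meshgrid(xs,ys,indexing='ij')
uv=proj(b,np.c_[X.ravel(),Y.ravel(),0*X.ravel()]).astype(np.float32)
im=cv2.remap(g.astype(np.float32),uv[:,0].reshape(X.shape),uv[:,1].reshape(X.shape),cv2.INTER_CUBIC)
m=(im>110).astype(np.uint8);n,l,s,c=cv2.connectedComponentsWithStats(m)
k=np.argmax(s[1:,4]*(abs(c[1:,0]-110)<60))+1; print(s[k],c[k])
mm=(l==k).astype(np.uint8)
op=cv2.morphologyEx(mm,cv2.MORPH_OPEN,np.ones((10,10),np.uint8))
P=np.c_[X[op>0],Y[op>0]];r=cv2.minAreaRect((P*1000).astype(np.float32));print('band',r,P.mean(0))
ln=(mm>0)&(cv2.dilate(op,np.ones((9,9)))==0)
L=np.c_[X[ln],Y[ln]];print('line',cv2.fitLine(L.astype(np.float32),cv2.DIST_HUBER,0,1e-4,1e-4).ravel(),L.min(0),L.max(0))
E
```

```text
feet [[ 0.66596116 -0.02728261  0.        ]
 [ 0.69676323 -0.27757262  0.        ]] 0.2521782221638892 mid [ 0.6813622  -0.15242762  0.        ]
bar [[ 0.67756566 -0.0117018 ]
 [ 0.71279665 -0.29142975]
 [ 0.64412843 -0.0148714 ]
 [ 0.68081067 -0.29304719]] 0.28193784751555223
[  46   32  147  154 4981] [119.36839992 117.2202369 ]
band ((611.4855346679688, -160.84512329101562), (50.09284210205078, 145.33148193359375), 5.355824947357178) [ 0.6208559 -0.1601441]
line [ 0.99244547  0.12268633  0.60748196 -0.1604425 ] [ 0.532 -0.174] [ 0.685 -0.147]
```

>>> send_rows --motion '[{"x": 3.7, "y": -2.6}, {"x": 3.7, "y": -2.6}, {"x": 3.7, "y": -2.6}, {"x": 3.7, "y": -2.6}, {"x": 3.7, "y": -2.6}]'

```text
schema error: expected keys x, y, z, rx, ry, rz, jaw
```

>>> send_rows --motion '[{"x": 3.7, "y": -2.6}, {"x": 3.7, "y": -2.6}, {"x": 3.7, "y": -2.6}, {"x": 3.7, "y": -2.6}, {"x": 3.7, "y": -2.6}]'

```text
schema error: expected keys x, y, z, rx, ry, rz, jaw
```

>>> send_rows --motion '[{"x": 2.5, "y": -4.0}, {"x": 2.5, "y": -4.0}, {"x": 2.5, "y": -4.0}, {"x": 2.5, "y": -4.0}, {"x": 2.5, "y": -4.0}]'

```text
schema error: expected keys x, y, z, rx, ry, rz, jaw
```

>>> send_rows --motion '[{"x": 2.5, "y": -4.0}, {"x": 2.5, "y": -4.0}, {"x": 2.5, "y": -4.0}, {"x": 2.5, "y": -4.0}, {"x": 0, "y": 0}]'

```text
schema error: expected keys x, y, z, rx, ry, rz, jaw
```

>>> send_rows --motion '[{"x": 3.7, "y": -2.6, "z": 0, "rx": 0, "ry": 0, "rz": 0, "jaw": 8.8}, {"x": 3.7, "y": -2.6, "z": 0, "rx": 0, "ry": 0, "rz": 0, "jaw": 8.8}, {"x": 3.7, "y": -2.6, "z": 0, "rx": 0, "ry": 0, "rz": 0, "jaw": 8.8}, {"x": 3.7, "y": -2.6, "z": 0, "rx": 0, "ry": 0, "rz": 0, "jaw": 8.8}, {"x": 3.7, "y": -2.6, "z": 0, "rx": 0, "ry": 0, "rz": 0, "jaw": 8.8}]'

```text
clock: 0.75
tool_pos: [0.3099, -0.4273, 0.2498]
eef_rot: [0.991, 0.133, 0.0, 0.0]
contact_force: [1.0, -0.3, 0.5]
opening: 1.002
finger_force: 0.0
```

>>> send_rows --motion '[{"x": 3.7, "y": -2.6, "z": 0, "rx": 0, "ry": 0, "rz": 0, "jaw": 8.8}, {"x": 3.7, "y": -2.6, "z": 0, "rx": 0, "ry": 0, "rz": 0, "jaw": 8.8}, {"x": 3.7, "y": -2.6, "z": 0, "rx": 0, "ry": 0, "rz": 0, "jaw": 8.8}, {"x": 3.7, "y": -2.6, "z": 0, "rx": 0, "ry": 0, "rz": 0, "jaw": 8.8}, {"x": 3.7, "y": -2.6, "z": 0, "rx": 0, "ry": 0, "rz": 0, "jaw": 8.8}]'

```text
clock: 1.25
tool_pos: [0.4542, -0.253, 0.2498]
eef_rot: [0.991, 0.133, 0.0, 0.0]
contact_force: [0.9, -0.4, 0.6]
opening: 0.997
finger_force: 0.0
```

>>> send_rows --motion '[{"x": 2.5, "y": -4, "z": 0, "rx": 0, "ry": 0, "rz": 0, "jaw": 8.8}, {"x": 2.5, "y": -4, "z": 0, "rx": 0, "ry": 0, "rz": 0, "jaw": 8.8}, {"x": 2.5, "y": -4, "z": 0, "rx": 0, "ry": 0, "rz": 0, "jaw": 8.8}, {"x": 2.5, "y": -4, "z": 0, "rx": 0, "ry": 0, "rz": 0, "jaw": 8.8}, {"x": 2.5, "y": -4, "z": 0, "rx": 0, "ry": 0, "rz": 0, "jaw": 8.8}]'

```text
clock: 1.75
tool_pos: [0.5213, -0.0268, 0.2498]
eef_rot: [0.991, 0.133, 0.0, 0.0]
contact_force: [0.4, 0.9, -0.3]
opening: 0.999
finger_force: 0.0
```

>>> send_rows --motion '[{"x": 2, "y": -4, "z": 0, "rx": 0, "ry": 0, "rz": 0, "jaw": 8.8}, {"x": 2, "y": -4, "z": 0, "rx": 0, "ry": 0, "rz": 0, "jaw": 8.8}, {"x": 2, "y": -4, "z": 0, "rx": 0, "ry": 0, "rz": 0, "jaw": 8.8}, {"x": 2, "y": -4, "z": 0, "rx": 0, "ry": 0, "rz": 0, "jaw": 8.8}, {"x": 2, "y": -4, "z": 0, "rx": 0, "ry": 0, "rz": 0, "jaw": 8.8}]'

```text
clock: 2.25
tool_pos: [0.5648, 0.1925, 0.2497]
eef_rot: [0.991, 0.133, 0.0, 0.0]
contact_force: [0.8, -0.5, -0.6]
opening: 0.996
finger_force: 0.0
```

>>> send_rows --motion '[{"x": 1.5, "y": -4, "z": 0, "rx": 0, "ry": 0, "rz": 0, "jaw": 8.8}, {"x": 0, "y": 0, "z": 0, "rx": 0, "ry": 0, "rz": -0.15, "jaw": 8.8}, {"x": 0, "y": 0, "z": 0, "rx": 0, "ry": 0.15, "rz": 0, "jaw": 8.8}, {"x": 0, "y": 0, "z": 0, "rx": 0, "ry": 0.15, "rz": 0, "jaw": 8.8}, {"x": 0, "y": 0, "z": 0, "rx": 0, "ry": 0.15, "rz": 0, "jaw": 8.8}]'

```text
clock: 2.75
tool_pos: [0.5699, 0.2328, 0.2488]
eef_rot: [0.959, 0.202, 0.193, -0.039]
contact_force: [1.1, 0.9, -0.2]
opening: 0.995
finger_force: 0.0
```

```bash
python3 - <<'E'
from h import *
s=snap('wrist','w1.png')
st=get_state();print(st['clock'],st['tool_pos'],R.from_quat(st['eef_rot']).as_matrix().round(3).tolist(),np.round(st['q'],2))
print(np.round(s['extrinsics'],3).tolist(),s['vertical_fov'],s['D'])
E
```

```text
2.8 [0.56460393 0.23046343 0.24619672] [[0.845, 0.404, 0.35], [0.374, -0.915, 0.151], [0.381, 0.003, -0.924]] [-0.46  0.56 -0.02  2.    0.2   0.2  -1.83]
[[0.404, 0.912, -0.066, 0.592], [-0.915, 0.404, -0.026, 0.242], [0.003, 0.071, 0.997, 0.405], [0.0, 0.0, 0.0, 1.0]] 64.1068931395516 [-0.02075638  0.          0.          0.          0.        ]
```

View pics/w1.png

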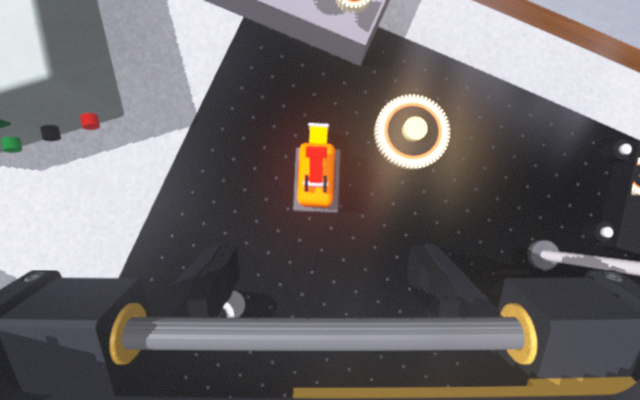

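The wrist view shows the tape at (317,175), with its hook at (318,126) and the base plate's rear edge at about y=211. The large gear is at (412,130).

```bash
cat > tape.py <<'E'
from h import *
def tape(s,box,z=.061):
    u0,v0,u1,v1=box;I=s['img'][v0:v1,u0:u1];h=cv2.cvtColor(I,cv2.COLOR_RGB2HSV)
    m=cv2.inRange(h,(8,140,110),(23,255,255))|cv2.inRange(h,(0,140,110),(7,255,255))|cv2.inRange(h,(170,140,110),(180,255,255))
    m=cv2.morphologyEx(m,cv2.MORPH_CLOSE,np.ones((5,5),np.uint8))
    n,l,st,c=cv2.connectedComponentsWithStats(m);k=1+np.argmax(st[1:,4])
    y,x=np.nonzero(l==k);P=plane(s,np.c_[x+u0,y+v0],z)[:,:2]
    r=cv2.minAreaRect((P*1000).astype(np.float32))
    m=cv2.inRange(h,(24,140,110),(36,255,255));y,x=np.nonzero(m);Y=plane(s,[[x.mean()+u0,y.mean()+v0]],.035)[0,:2]
    return r,Y,len(x)
E
python3 - <<'E'
from tape import *
s=snap('wrist');r,Y,n=tape(s,(270,110,365,225));print(r,Y,n)
c=np.array(r[0])/1e3;d=Y-c;print(np.degrees(np.arctan2(d[1],d[0])),np.linalg.norm(d))
g=cv2.cvtColor(s['img'],cv2.COLOR_RGB2HSV)[110:225,270:365]
gm=cv2.inRange(g,(0,0,60),(180,90,170));y,x=np.nonzero(cv2.morphologyEx(gm,cv2.MORPH_OPEN,np.ones((3,3),np.uint8)))
P=plane(s,np.c_[x+270,y+110],.01)[:,:2];print(cv2.minAreaRect((P*1000).astype(np.float32)),P.mean(0))
b=snap('top');bd=plane(b,[[327.5,186.25],[375.5,178.75],[351.5,182.5]],0);print(bd,np.linalg.norm(bd[0]-bd[1]))
st=get_state();print(st['tool_pos'],R.from_quat(st['eef_rot']).as_matrix().round(3).tolist(),np.round(st['q'],2))
E
```

```text
((643.3165283203125, 271.92706298828125), (87.85026550292969, 40.030906677246094), 22.07510757446289) [0.65693675 0.28430069] 561
42.25436592100695 0.01840155285412985
((645.730224609375, 272.44329833984375), (142.97555541992188, 117.74629974365234), 23.891447067260742) [0.62072607 0.26622591]
[[ 0.61119772 -0.08943083  0.        ]
 [ 0.62733949 -0.23150699  0.        ]
 [ 0.61924943 -0.16031542  0.        ]] 0.1429901842142734
[0.56783639 0.23165664 0.24724248] [[0.848, 0.404, 0.344], [0.376, -0.915, 0.147], [0.374, 0.005, -0.927]] [-0.46  0.56 -0.03  1.98  0.2   0.22 -1.82]
```

```bash
python3 - <<'E'
from h import *
s=snap('wrist')
I=s['img'];a=cv2.resize(I[110:225,260:375],None,fx=5,fy=5,interpolation=cv2.INTER_CUBIC);cv2.imwrite('pics/w2.png',a[:,:,::-1])
E
```

```text
(no output)
```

View pics/w2.png

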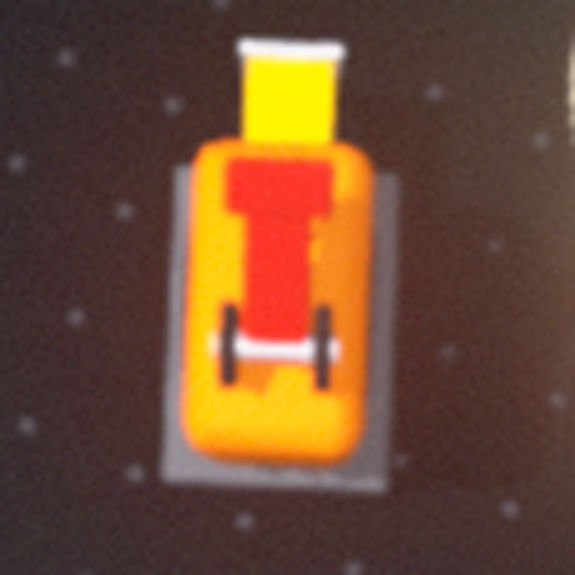

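The crop shows the base plate corners at about (163,480), (388,490), (175,168) and (398,176) in crop pixels. The case top spans y 140 to 458, the hook plate is at (238–346, 47), and the lever is raised.

```bash
python3 - <<'E'
from h import *
s=snap('wrist')
f=lambda p,z: plane(s,np.array(p,float)/5+[260,110],z)[:,:2]
b=f([[163,480],[388,490],[175,168],[398,176]],.01);c=b.mean(0);d=b[2:].mean(0)-b[:2].mean(0)
print('base',c,np.degrees(np.arctan2(d[1],d[0])),np.linalg.norm(d),np.linalg.norm(b[0]-b[1]))
t=f([[280,140],[272,458],[188,300],[370,300]],.058);print('case',t[:2].mean(0),t[2:].mean(0),np.linalg.norm(t[0]-t[1]))
h=f([[238,40],[346,45]],.037).mean(0);d=h-c;print('hook',h,np.linalg.norm(d),np.degrees(np.arctan2(d[1],d[0])))
st=get_state();T=R.from_quat(st['eef_rot']).as_matrix();yaw=np.radians(22.7);th=.52
u=np.array([np.cos(yaw),np.sin(yaw),0]);z=np.sin(th)*u+[0,0,-np.cos(th)];y=np.array([u[1],-u[0],0]);G=np.c_[np.cross(y,z),y,z]
print('turn',R.from_matrix(T.T@G).as_rotvec())
g=np.r_[c,.038];tcp=g+.008*z;pre=tcp-.09*z
print('tcp',tcp,'pre',pre,'shift to pre in cur tool',T.T@(pre-st['tool_pos'])*100,st['tool_pos'])
E
```

```text
base [0.63967948 0.27063301] 21.944357405410962 0.07845546448796063 0.05567412146140994
case [0.63950823 0.27089296] [0.63935331 0.27010699] 0.07016292840809057
hook [0.69907845 0.2937135 ] 0.06372555720781316 21.234493851439684
turn [-0.00484419  0.13019568  0.01881259]
tcp [0.64334661 0.272167   0.03105745] pre [0.60209143 0.25490959 0.10916117] shift to pre in cur tool [-1.91487234 -0.7709005  14.30900467] [0.57143811 0.23356868 0.24882435]
```

>>> send_rows --motion '[{"x": -0.5, "y": -0.2, "z": 3.6, "rx": 0, "ry": 0, "rz": 0, "jaw": 7.2}, {"x": -0.5, "y": -0.2, "z": 3.6, "rx": 0, "ry": 0, "rz": 0, "jaw": 7.2}, {"x": -0.5, "y": -0.2, "z": 3.6, "rx": 0, "ry": 0, "rz": 0, "jaw": 7.2}, {"x": -0.4, "y": -0.2, "z": 3.5, "rx": 0, "ry": 0, "rz": 0, "jaw": 7.2}, {"x": 0, "y": 0, "z": 0, "rx": 0, "ry": 0.13, "rz": 0.035, "jaw": 7.2}]'

```text
clock: 3.5
tool_pos: [0.61, 0.2529, 0.1636]
eef_rot: [0.958, 0.2, 0.204, -0.038]
contact_force: [0.3, 0.2, -0.5]
opening: 0.816
finger_force: 0.0
```

```bash
cat > go.py <<'E'
from h import *
def frame(yaw,th):
    yaw=np.radians(yaw);u=np.array([np.cos(yaw),np.sin(yaw),0]);z=np.sin(th)*u+[0,0,-np.cos(th)];y=np.array([u[1],-u[0],0])
    return np.c_[np.cross(y,z),y,z]
def to(pos,G):
    st=get_state();T=R.from_quat(st['eef_rot']).as_matrix();p=np.array(st['tool_pos'])
    print('clock',st['clock'],'pos',p.round(4),'q',np.round(st['q'],2),'F',np.round(st['contact_force'],1),'open',round(st['opening'],3))
    print('yaw',np.degrees(np.arctan2(T[1,0],T[0,0])).round(2),'tilt',np.arctan2(np.hypot(*T[:2,2]),-T[2,2]).round(3))
    print('turn',R.from_matrix(T.T@G).as_rotvec().round(3),'shift cm in cur',(T.T@(pos-p)*100).round(2),'in target',(G.T@(pos-p)*100).round(2))
E
python3 - <<'E'
from go import *
snap('wrist')  # let it settle
G=frame(21.7,.52);to(np.array([.6395,.2705,.038])+.008*G[:,2],G)
E
```

```text
clock 3.55 pos [0.6134 0.2539 0.1679] q [-0.48  0.74 -0.    1.95  0.88  0.05 -2.51] F [1.5 0.6 1.9] open 0.813
yaw 23.57 tilt 0.427
turn [-0.007  0.093  0.029] shift cm in cur [-2.53 -0.58 13.88] in target [-3.82 -0.58 13.58]
```

>>> send_rows --motion '[{"x": 0, "y": 0, "z": 0, "rx": 0, "ry": 0, "rz": -0.15, "jaw": 7.2}, {"x": 0, "y": 0, "z": 0, "rx": 0, "ry": 0, "rz": -0.15, "jaw": 7.2}, {"x": 0, "y": 0, "z": 0, "rx": 0, "ry": 0, "rz": -0.15, "jaw": 7.2}, {"x": 0, "y": 0, "z": 0, "rx": 0, "ry": 0, "rz": -0.15, "jaw": 7.2}, {"x": 0, "y": 0, "z": 0, "rx": 0, "ry": 0, "rz": -0.15, "jaw": 7.2}]'

```text
clock: 4.05
tool_pos: [0.6113, 0.2528, 0.1673]
eef_rot: [0.816, 0.539, 0.206, 0.041]
contact_force: [0.3, 0.1, -0.4]
opening: 0.815
finger_force: 0.0
```

>>> send_rows --motion '[{"x": 0, "y": 0, "z": 0, "rx": 0, "ry": 0, "rz": -0.15, "jaw": 7.2}, {"x": 0, "y": 0, "z": 0, "rx": 0, "ry": 0, "rz": -0.15, "jaw": 7.2}, {"x": 0, "y": 0, "z": 0, "rx": 0, "ry": 0, "rz": -0.15, "jaw": 7.2}, {"x": 0, "y": 0, "z": 0, "rx": 0, "ry": 0, "rz": -0.15, "jaw": 7.2}, {"x": 0, "y": 0, "z": 0, "rx": 0, "ry": 0, "rz": -0.15, "jaw": 7.2}]'

```text
clock: 4.55
tool_pos: [0.6113, 0.2525, 0.1673]
eef_rot: [0.562, 0.8, 0.177, 0.113]
contact_force: [1.0, 0.3, -0.4]
opening: 0.819
finger_force: 0.0
```

```bash
cat >> go.py <<'E'
F=np.diag([-1.,-1,1])
E
python3 - <<'E'
from go import *
G=frame(21.7,.52)@F;to(np.array([.6395,.2705,.038])+.008*G[:,2],G)
E
```

```text
clock 4.55 pos [0.6113 0.2525 0.1673] q [-0.32  0.74 -0.26  1.94  1.38  0.21 -1.46] F [ 1.   0.3 -0.4] open 0.819
yaw 110.07 tilt 0.424
turn [-0.074 -0.078 -1.603] shift cm in cur [ 0.49 -2.26 13.94] in target [ 3.57  0.63 13.65]
```

>>> send_rows --motion '[{"x": 0, "y": 0, "z": 0, "rx": 0, "ry": 0, "rz": -0.15, "jaw": 7.2}, {"x": 0, "y": 0, "z": 0, "rx": 0, "ry": 0, "rz": -0.15, "jaw": 7.2}, {"x": 0, "y": 0, "z": 0, "rx": 0, "ry": 0, "rz": -0.15, "jaw": 7.2}, {"x": 0, "y": 0, "z": 0, "rx": 0, "ry": 0, "rz": -0.15, "jaw": 7.2}, {"x": 0, "y": 0, "z": 0, "rx": 0, "ry": 0, "rz": -0.15, "jaw": 7.2}]'

```text
clock: 5.05
tool_pos: [0.6113, 0.2524, 0.1673]
eef_rot: [0.23, 0.95, 0.123, 0.17]
contact_force: [-0.9, 0.2, 0.4]
opening: 0.815
finger_force: 0.0
```

>>> send_rows --motion '[{"x": 0, "y": 0, "z": 0, "rx": 0, "ry": 0, "rz": -0.15, "jaw": 7.2}, {"x": 0, "y": 0, "z": 0, "rx": 0, "ry": 0, "rz": -0.15, "jaw": 7.2}, {"x": 0, "y": 0, "z": 0, "rx": 0, "ry": 0, "rz": -0.15, "jaw": 7.2}, {"x": 0, "y": 0, "z": 0, "rx": 0, "ry": 0, "rz": -0.15, "jaw": 7.2}, {"x": 0, "y": 0, "z": 0, "rx": 0, "ry": -0.05, "rz": -0.1, "jaw": 7.2}]'

```text
clock: 5.55
tool_pos: [0.6134, 0.2513, 0.1678]
eef_rot: [-0.093, 0.969, 0.06, 0.22]
contact_force: [1.1, -0.2, 0.3]
opening: 0.819
finger_force: 0.0
```

```bash
python3 - <<'E'
from go import *
snap('top')
G=frame(21.7,.52)@F;to(np.array([.6395,.2705,.038])+.008*G[:,2],G)
E
```

```text
clock 5.6 pos [0.6117 0.2519 0.1672] q [-0.27  0.75 -0.36  1.97  1.67  0.29 -0.31] F [-1.1  0.2 -0.3] open 0.818
yaw -169.98 tilt 0.461
turn [-0.011 -0.058 -0.183] shift cm in cur [ 2.87  0.26 13.82] in target [ 3.58  0.7  13.63]
```

>>> send_rows --motion '[{"x": 0, "y": 0, "z": 0, "rx": 0, "ry": 0, "rz": -0.15, "jaw": 7.2}, {"x": 0, "y": 0, "z": 0, "rx": 0, "ry": -0.06, "rz": -0.035, "jaw": 7.2}, {"x": 3.6, "y": 0.7, "z": 0, "rx": 0, "ry": 0, "rz": 0, "jaw": 7.2}, {"x": 0, "y": 0, "z": 4, "rx": 0, "ry": 0, "rz": 0, "jaw": 7.2}, {"x": 0, "y": 0, "z": 0, "rx": 0, "ry": 0, "rz": 0, "jaw": 7.2}]'

```text
clock: 6.1
tool_pos: [0.5953, 0.2501, 0.1087]
eef_rot: [-0.172, 0.955, 0.042, 0.238]
contact_force: [-0.5, -0.8, 0.1]
opening: 0.818
finger_force: 0.0
```

```bash
python3 - <<'E'
from go import *
G=frame(21.7,.52)@F;to(np.array([.6395,.2705,.038])+.008*G[:,2],G)
E
```

```text
clock 6.1 pos [0.5953 0.2501 0.1087] q [-0.19  0.88 -0.51  2.06  2.09  0.5  -0.54] F [-0.5 -0.8  0.1] open 0.818
yaw -159.55 tilt 0.487
turn [-0.013 -0.033 -0.019] shift cm in cur [-1.    0.4   9.32] in target [-0.7   0.26  9.35]
```

>>> send_rows --motion '[{"x": 0, "y": 0, "z": 0, "rx": -0.013, "ry": -0.03, "rz": -0.02, "jaw": 7.2}, {"x": -0.7, "y": 0.3, "z": 2.5, "rx": 0, "ry": 0, "rz": 0, "jaw": 7.2}, {"x": 0, "y": 0, "z": 2.5, "rx": 0, "ry": 0, "rz": 0, "jaw": 7.2}, {"x": 0, "y": 0, "z": 2, "rx": 0, "ry": 0, "rz": 0, "jaw": 7.2}, {"x": 0, "y": 0, "z": 0, "rx": 0, "ry": 0, "rz": 0, "jaw": 7.2}]'

```text
clock: 6.6
tool_pos: [0.6342, 0.2694, 0.0562]
eef_rot: [-0.183, 0.948, 0.048, 0.255]
contact_force: [0.3, -0.7, -0.2]
opening: 0.815
finger_force: 0.0
```

```bash
python3 - <<'E'
from go import *
s=snap('wrist','w3.png')
G=frame(21.7,.52)@F;to(np.array([.6395,.2705,.038])+.008*G[:,2],G)
E
```

```text
clock 6.65 pos [0.6333 0.2698 0.0571] q [-0.18  1.02 -0.54  1.97  2.21  0.56 -0.57] F [-0.8 -0.5  0.5] open 0.82
yaw -158.1 tilt 0.525
turn [0.001 0.005 0.003] shift cm in cur [ 0.44 -0.17  2.75] in target [ 0.42 -0.17  2.76]
```

View pics/w3.png

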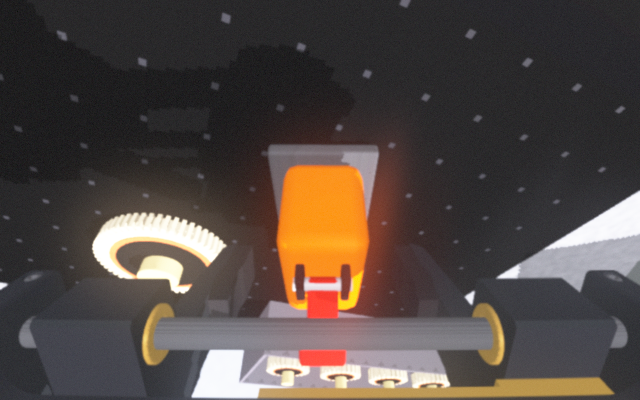

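The case is centred between the open fingers at (322,240), with the lever clear of the body. I'll do the final advance and grasp.

>>> send_rows --motion '[{"x": 0.4, "y": -0.1, "z": 1.3, "rx": 0, "ry": 0, "rz": 0, "jaw": 7.2}, {"x": 0, "y": 0, "z": 1.3, "rx": 0, "ry": 0, "rz": 0, "jaw": 7.2}, {"x": 0, "y": 0, "z": 0, "rx": 0, "ry": 0, "rz": 0, "jaw": 7.2}, {"x": 0, "y": 0, "z": 0, "rx": 0, "ry": 0, "rz": 0, "jaw": 3.5}, {"x": 0, "y": 0, "z": 0, "rx": 0, "ry": 0, "rz": 0, "jaw": 3.5}]' --grip_force 30

```text
clock: 7.15
tool_pos: [0.6403, 0.2729, 0.0318]
eef_rot: [-0.185, 0.948, 0.05, 0.254]
contact_force: [0.4, -1.3, -0.2]
opening: 0.661
finger_force: 0.0
```

>>> send_rows --motion '[{"x": 0, "y": 0, "z": 0, "rx": 0, "ry": 0, "rz": 0, "jaw": 3.5}, {"x": 0, "y": 0, "z": 0, "rx": 0, "ry": 0, "rz": 0, "jaw": 3.5}, {"x": 0, "y": 0, "z": 0, "rx": 0, "ry": 0, "rz": 0, "jaw": 3.5}, {"x": 0, "y": 0, "z": 0, "rx": 0, "ry": 0, "rz": 0, "jaw": 3.5}, {"x": 0, "y": 0, "z": 0, "rx": 0, "ry": 0, "rz": 0, "jaw": 3.5}]' --grip_force 30

```text
clock: 7.65
tool_pos: [0.6409, 0.2719, 0.0319]
eef_rot: [-0.184, 0.948, 0.049, 0.254]
contact_force: [-0.6, -2.7, 3.4]
opening: 0.452
finger_force: 30.0
```

```bash
python3 - <<'E'
from go import *
G=frame(21.7,.52)@F;to(np.array([.6395,.2705,.038])+.008*G[:,2],G);print(get_state()['finger_force'])
E
```

```text
clock 7.65 pos [0.6409 0.2719 0.0319] q [-0.18  1.07 -0.54  1.94  2.25  0.57 -0.57] F [-0.6 -2.7  3.4] open 0.452
yaw -157.98 tilt 0.523
turn [0.002 0.003 0.005] shift cm in cur [-0.14 -0.08  0.18] in target [-0.14 -0.08  0.18]
29.983696400304325
```

>>> send_rows --motion '[{"x": -1.2, "y": 0, "z": -2.0, "rx": 0, "ry": 0, "rz": 0, "jaw": 3.5}, {"x": -2, "y": 0, "z": -3.5, "rx": 0, "ry": 0, "rz": 0, "jaw": 3.5}, {"x": -1.3, "y": 0, "z": -2.3, "rx": 0, "ry": 0, "rz": 0, "jaw": 3.5}, {"x": 2.2, "y": -1.5, "z": -1.2, "rx": 0, "ry": 0, "rz": 0, "jaw": 3.5}, {"x": 2.2, "y": -3.5, "z": -1.2, "rx": 0, "ry": 0, "rz": 0, "jaw": 3.5}]' --grip_force 40

```text
clock: 8.15
tool_pos: [0.6095, 0.2136, 0.1209]
eef_rot: [-0.189, 0.947, 0.054, 0.252]
contact_force: [0.7, -1.6, -8.7]
opening: 0.454
finger_force: 40.0
```

```bash
python3 - <<'E'
from go import *
H=np.array([.7147,-.148,0]);u=np.array([.9924,.1229,0])
G=frame(7.05,.52)@F;to(H-.171*u+.0018*u+[0,0,.032+.07],G)
E
```

```text
clock 8.15 pos [0.6095 0.2136 0.1209] q [-0.08  0.87 -0.55  2.09  2.22  0.47 -0.54] F [ 0.7 -1.6 -8.7] open 0.454
yaw -157.55 tilt 0.522
turn [0.142 0.001 0.233] shift cm in cur [ 18.62 -32.88  -8.79] in target [ 10.41 -37.18  -3.78]
```

>>> send_rows --motion '[{"x": 2.3, "y": -4.1, "z": -1.1, "rx": 0, "ry": 0, "rz": 0, "jaw": 3.5}, {"x": 2.3, "y": -4.1, "z": -1.1, "rx": 0, "ry": 0, "rz": 0, "jaw": 3.5}, {"x": 2.3, "y": -4.1, "z": -1.1, "rx": 0, "ry": 0, "rz": 0, "jaw": 3.5}, {"x": 2.3, "y": -4.1, "z": -1.1, "rx": 0, "ry": 0, "rz": 0, "jaw": 3.5}, {"x": 2.3, "y": -4.1, "z": -1.1, "rx": 0, "ry": 0, "rz": 0, "jaw": 3.5}]' --grip_force 40

```text
clock: 8.65
tool_pos: [0.5698, -0.0313, 0.1089]
eef_rot: [-0.185, 0.949, 0.051, 0.251]
contact_force: [1.3, -0.1, -7.9]
opening: 0.453
finger_force: 40.0
```

>>> send_rows --motion '[{"x": 2.3, "y": -4.1, "z": -1.1, "rx": 0, "ry": 0, "rz": 0, "jaw": 3.5}, {"x": 2.3, "y": -4.1, "z": -1.1, "rx": 0, "ry": 0, "rz": 0, "jaw": 3.5}, {"x": 2.0, "y": -3.0, "z": -0.9, "rx": 0, "ry": 0, "rz": 0, "jaw": 3.5}, {"x": 0, "y": 0, "z": 0, "rx": 0.07, "ry": 0, "rz": 0.12, "jaw": 3.5}, {"x": 0, "y": 0, "z": 0, "rx": 0.07, "ry": 0, "rz": 0.12, "jaw": 3.5}]' --grip_force 40

```text
clock: 9.15
tool_pos: [0.5445, -0.1647, 0.1026]
eef_rot: [-0.046, 0.965, 0.012, 0.256]
contact_force: [0.0, 2.2, -6.5]
opening: 0.451
finger_force: 40.0
```

```bash
python3 - <<'E'
from go import *
snap('top');a=snap('scene','s2.png')
H=np.array([.7147,-.148,0]);u=np.array([.9924,.1229,0])
G=frame(7.05,.52)@F;to(H-.171*u+.0018*u+[0,0,.032+.07],G)
c=cv2.resize(a['img'][150:330,150:350],None,fx=3,fy=3,interpolation=cv2.INTER_CUBIC);cv2.imwrite('pics/s2c.png',c[:,:,::-1])
E
```

```text
clock 9.25 pos [ 0.5448 -0.158   0.1031] q [ 0.69  0.9  -0.61  2.27  2.63  0.47 -0.54] F [-1.   1.4 -6.2] open 0.449
yaw -173.74 tilt 0.518
turn [-0.002 -0.002 -0.012] shift cm in cur [-0.02 -1.09  0.13] in target [-0.01 -1.1   0.13]
```

View pics/s2c.png

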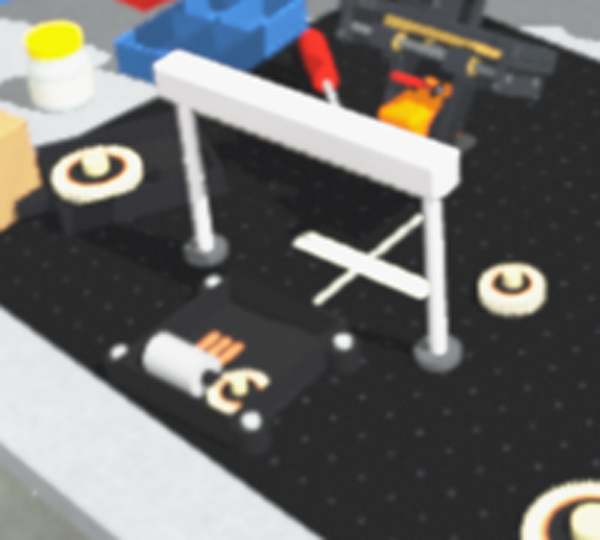

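The scene crop shows the tape in the gripper at (415,105), behind the bar. The band runs from (300,240) to (425,293), the lamp feet are at (205,250) and (438,353), and the housing screws are at (213,282), (343,341), (120,350) and (250,420).

```bash
python3 - <<'E'
from h import *
a=snap('scene');I=a['img']
f=lambda p,z: plane(a,(np.array(p,float)+.5)/3-.5+[150,150],z)[:,:2]
u=np.array([.9924,.1229]);v=np.array([-u[1],u[0]]);H=np.array([.7147,-.148])
L=lambda P:np.c_[(P-H)@u,(P-H)@v].round(4)
print('feet',L(f([[205,250],[438,353]],0.003)))
print('screws z.03',L(f([[213,282],[343,341],[120,350],[250,420]],.03)))
# rectify floor z=0, in lane frame, find band & line
xs=np.arange(-.19,-.05,.0005);ys=np.arange(-.1,.1,.0005);X,Y=np.meshgrid(xs,ys,indexing='ij')
for nm in ('scene','top'):
    s=a if nm=='scene' else snap('top')
    P=H+X.ravel()[:,None]*u+Y.ravel()[:,None]*v
    uv=proj(s,np.c_[P,0*P[:,0]]).astype(np.float32).reshape(X.shape+(2,))
    g=cv2.remap(cv2.cvtColor(s['img'],cv2.COLOR_RGB2GRAY).astype(np.float32),uv,None,cv2.INTER_CUBIC)
    bx=[];
    for y0 in (-.055,-.04,-.025,.025,.04,.055):
        p=g[:,abs(ys-y0)<.005].mean(1);w=np.clip(p-90,0,None)
        hw=np.nonzero(p>(p.max()+np.median(p))/2)[0];bx.append((y0,round(xs[hw[0]],4),round(xs[hw[-1]],4),round(p.max())))
    print(nm,bx)
    ly=[]
    for x0 in (-.16,-.15,-.14,-.075,-.065):
        p=g[abs(xs-x0)<.003][:,abs(ys)<.03].mean(0);yy=ys[abs(ys)<.03];w=np.clip(p-(p.max()+np.median(p))/2,0,None);ly.append((x0,round((w*yy).sum()/w.sum(),4),round(p.max())))
    print(ly)
E
```

```text
feet [[-0.032  -0.1243]
 [-0.0318  0.1266]]
screws z.03 [[ 0.022  -0.0601]
 [ 0.0219  0.0759]
 [ 0.1248 -0.0616]
 [ 0.1279  0.0748]]
scene [(-0.055, np.float64(-0.1075), np.float64(-0.0825), 250), (-0.04, np.float64(-0.108), np.float64(-0.0825), 251), (-0.025, np.float64(-0.108), np.float64(-0.0825), 251), (0.025, np.float64(-0.1795), np.float64(-0.0825), 251), (0.04, np.float64(-0.16), np.float64(-0.083), 250), (0.055, np.float64(-0.14), np.float64(-0.0825), 250)]
[(-0.16, np.float64(0.0168), 243), (-0.15, np.float64(0.0032), 239), (-0.14, np.float64(0.0014), 235), (-0.075, np.float64(0.0013), 241), (-0.065, np.float64(0.0007), 239)]
top [(-0.055, np.float64(-0.106), np.float64(-0.083), 257), (-0.04, np.float64(-0.151), np.float64(-0.083), 258), (-0.025, np.float64(-0.1055), np.float64(-0.0835), 258), (0.025, np.float64(-0.106), np.float64(-0.0835), 257), (0.04, np.float64(-0.106), np.float64(-0.0835), 257), (0.055, np.float64(-0.1065), np.float64(-0.083), 257)]
[(-0.16, np.float64(0.0166), 86), (-0.15, np.float64(-0.0117), 147), (-0.14, np.float64(-0.0036), 149), (-0.075, np.float64(0.0009), 240), (-0.065, np.float64(0.0007), 227)]
```

>>> send_rows --motion '[{"x": 0.3, "y": -0.5, "z": 2.7, "rx": 0, "ry": 0, "rz": -0.012, "jaw": 3.5}, {"x": 0.4, "y": -0.5, "z": 2.8, "rx": 0, "ry": 0, "rz": 0, "jaw": 3.5}, {"x": 0, "y": 0, "z": 0, "rx": 0, "ry": 0, "rz": 0, "jaw": 3.5}, {"x": 0, "y": 0, "z": 0, "rx": 0, "ry": 0, "rz": 0, "jaw": 3.5}, {"x": 0, "y": 0, "z": 0, "rx": 0, "ry": 0, "rz": 0, "jaw": 3.5}]' --grip_force 40

```text
clock: 9.85
tool_pos: [0.5689, -0.1686, 0.0539]
eef_rot: [-0.058, 0.964, 0.012, 0.258]
contact_force: [-0.6, 1.2, -7.6]
opening: 0.453
finger_force: 40.0
```

```bash
cat >> go.py <<'E'
H=np.array([.7147,-.148,0]);u=np.array([.9924,.1229,0]);v=np.array([-.1229,.9924,0]);GL=frame(7.05,.52)@F
def lane(x,lift,y=.001):
    p=np.array(get_state()['tool_pos']);print('lane now x,y,lift',((p-H)@u-.0018).round(4),((p-H)@v).round(4),(p[2]-.032).round(4))
    to(H+(x+.0018)*u+y*v+[0,0,.032+lift],GL)
E
python3 - <<'E'
from go import *
s=snap('wrist','w4.png')
from h import *
lane(-.048,.020)
t=snap('top');sc=snap('scene')
# hook in scene/top: whitish hook near expected position
for n,q in (('top',t),('scene',sc),('wrist',s)):
    x=-.150
    P=[H+(x+.060)*u+.001*v+[0,0,.056],H+(x+.063)*u+.001*v+[0,0,.040],H+(x+.018)*u+.001*v+[0,0,.11]]
    print(n,proj(q,np.array(P)).round(1).tolist())
a=cv2.resize(sc['img'][190:270,240:340],None,fx=4,fy=4,interpolation=cv2.INTER_CUBIC)
b=cv2.resize(s['img'],(512,320))
c=np.zeros((640,512,3),np.uint8);c[:320,:400]=a;c[320:]=b
cv2.imwrite('pics/m1.png',cv2.resize(c[:,:,::-1],(480,600)))
E
```

```text
lane now x,y,lift -0.1489 -0.0027 0.0222
clock 9.9 pos [ 0.5691 -0.1687  0.0542] q [ 0.68  1.02 -0.59  2.2   2.67  0.51 -0.52] F [ 0.7 -0.8 -6.8] open 0.45
yaw -172.94 tilt 0.523
turn [-0.008  0.003  0.   ] shift cm in cur [-8.63  0.41  5.23] in target [-8.64  0.37  5.21]
top [[352.1, 175.5], [351.5, 176.0], [356.6, 185.1]]
scene [[267.9, 220.7], [267.6, 226.5], [276.9, 195.1]]
wrist [[330.3, 321.6], [330.0, 298.9], [332.9, 415.1]]
```

View pics/m1.png

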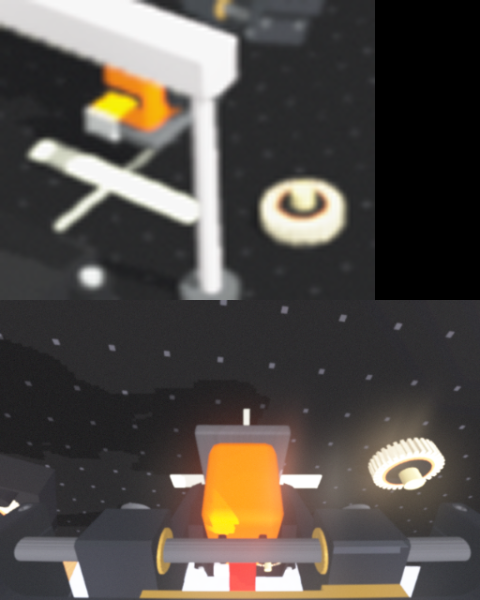

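The scene crop has the hook at full-image pixel (267,223), against a predicted (268,224), so the carried pose is right. The tape is centred on the white line in the wrist view. I'll go forward under the bar.

>>> send_rows --motion '[{"x": -2.2, "y": 0.2, "z": 1.3, "rx": -0.008, "ry": 0, "rz": 0, "jaw": 3.5}, {"x": -2.2, "y": 0.2, "z": 1.3, "rx": 0, "ry": 0, "rz": 0, "jaw": 3.5}, {"x": -2.2, "y": 0, "z": 1.3, "rx": 0, "ry": 0, "rz": 0, "jaw": 3.5}, {"x": -2.1, "y": 0, "z": 1.3, "rx": 0, "ry": 0, "rz": 0, "jaw": 3.5}, {"x": 0, "y": 0, "z": 0, "rx": 0, "ry": 0, "rz": 0, "jaw": 3.5}]' --grip_force 40

```text
clock: 10.5
tool_pos: [0.6738, -0.1508, 0.054]
eef_rot: [-0.06, 0.963, 0.016, 0.261]
contact_force: [0.7, 0.6, -6.4]
opening: 0.454
finger_force: 40.0
```

>>> send_rows --motion '[{"x": 0, "y": 0, "z": 0, "rx": 0, "ry": 0, "rz": 0, "jaw": 3.5}, {"x": 0, "y": 0, "z": 0, "rx": 0, "ry": 0, "rz": 0, "jaw": 3.5}, {"x": 0, "y": 0, "z": 0, "rx": 0, "ry": 0, "rz": 0, "jaw": 3.5}, {"x": 0, "y": 0, "z": 0, "rx": 0, "ry": 0, "rz": 0, "jaw": 3.5}, {"x": 0, "y": 0, "z": 0, "rx": 0, "ry": 0, "rz": 0, "jaw": 3.5}]' --grip_force 40

```text
clock: 11.0
tool_pos: [0.6689, -0.153, 0.0515]
eef_rot: [-0.059, 0.964, 0.016, 0.258]
contact_force: [-0.0, -0.7, -7.3]
opening: 0.448
finger_force: 40.0
```

```bash
python3 - <<'E'
from go import *
lane(-.048,.0015)
E
```

```text
lane now x,y,lift -0.0479 0.0006 0.0195
clock 11.0 pos [ 0.6689 -0.153   0.0515] q [ 0.52  1.02 -0.47  1.94  2.54  0.3  -0.48] F [-0.  -0.7 -7.3] open 0.448
yaw -173.06 tilt 0.522
turn [-0.001  0.002 -0.002] shift cm in cur [0.91 0.04 1.55] in target [0.9  0.04 1.55]
```

>>> send_rows --motion '[{"x": 0.3, "y": 0, "z": 0.5, "rx": 0, "ry": 0, "rz": 0, "jaw": 3.5}, {"x": 0.3, "y": 0, "z": 0.5, "rx": 0, "ry": 0, "rz": 0, "jaw": 3.5}, {"x": 0.3, "y": 0, "z": 0.5, "rx": 0, "ry": 0, "rz": 0, "jaw": 3.5}, {"x": 0, "y": 0, "z": 0, "rx": 0, "ry": 0, "rz": 0, "jaw": 3.5}, {"x": 0, "y": 0, "z": 0, "rx": 0, "ry": 0, "rz": 0, "jaw": 3.5}]' --grip_force 40

```text
clock: 11.5
tool_pos: [0.6688, -0.1528, 0.0336]
eef_rot: [-0.059, 0.964, 0.016, 0.258]
contact_force: [0.8, 0.6, -7.4]
opening: 0.452
finger_force: 40.0
```

```bash
python3 - <<'E'
from go import *
lane(-.075,.0015)
a=snap('scene');I=a['img']
h=cv2.cvtColor(I,cv2.COLOR_RGB2HSV);m=cv2.inRange(h,(24,130,100),(36,255,255));m[:200]=0;m[290:]=0;m[:,:200]=0;m[:,310:]=0
y,x=np.nonzero(m);print(len(x),x.mean() if len(x) else 0,y.mean() if len(x) else 0)
print(proj(a,np.array([H+(-.048+.05)*u+.001*v+[0,0,.037],H+(-.048+.063)*u+.001*v+[0,0,.037],H+(-.048+.063)*u+.001*v+[0,0,.021]])).round(1).tolist())
c=cv2.resize(I[200:290,190:310],None,fx=6,fy=6,interpolation=cv2.INTER_CUBIC);cv2.imwrite('pics/s3.png',cv2.convertScaleAbs(c[:,:,::-1],alpha=1.6,beta=15))
E
```

```text
lane now x,y,lift -0.0479 0.0009 0.0016
clock 11.5 pos [ 0.6688 -0.1528  0.0336] q [ 0.53  1.05 -0.49  1.94  2.56  0.33 -0.48] F [ 0.8  0.6 -7.4] open 0.452
yaw -173.05 tilt 0.522
turn [-0.     0.002 -0.001] shift cm in cur [ 2.35  0.   -1.34] in target [ 2.35  0.01 -1.34]
19 251.68421052631578 239.05263157894737
[[244.7, 245.6], [241.1, 248.4], [241.8, 253.6]]
```

View pics/s3.png

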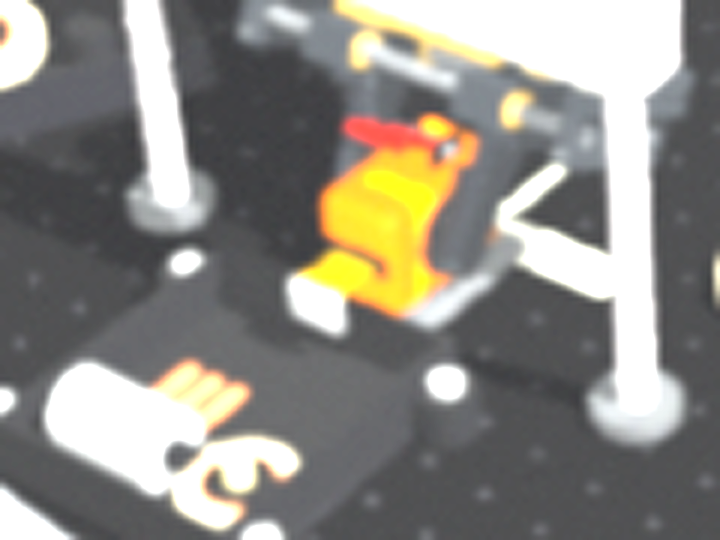

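The scene crop shows the case behind the wall at (390,230), the hook plate at (318,305), and the lever still raised at (385,132). I'll pull back a little and check that the hook holds.

>>> send_rows --motion '[{"x": 0.6, "y": 0, "z": -0.34, "rx": 0, "ry": 0, "rz": 0, "jaw": 3.5}, {"x": 0.9, "y": 0, "z": -0.5, "rx": 0, "ry": 0, "rz": 0, "jaw": 3.5}, {"x": 0.9, "y": 0, "z": -0.5, "rx": 0, "ry": 0, "rz": 0, "jaw": 3.5}, {"x": 0.9, "y": 0, "z": -0.5, "rx": 0, "ry": 0, "rz": 0, "jaw": 3.5}, {"x": 0, "y": 0, "z": 0, "rx": 0, "ry": 0, "rz": 0, "jaw": 3.5}]' --grip_force 40

```text
clock: 12.05
tool_pos: [0.6295, -0.1578, 0.0332]
eef_rot: [-0.058, 0.965, 0.016, 0.257]
contact_force: [1.2, 0.9, -6.4]
opening: 0.448
finger_force: 40.0
```

```bash
cat > hook.py <<'E'
from go import *
def hook():
    a=snap('scene');h=cv2.cvtColor(a['img'],cv2.COLOR_RGB2HSV)[225:275,225:275]
    m=cv2.inRange(h,(0,0,150),(180,70,255));n,l,s,c=cv2.connectedComponentsWithStats(m)
    for k in range(1,n):
        if s[k,4]>15:
            p=c[k]+[225,225];w=plane(a,[p],.029)[0];print('white',s[k,4],p.round(1),'lane u,v',((w-H)@u).round(4),((w-H)@v).round(4))
    Fs=[]
    for _ in range(4): snap('top');Fs.append(get_state()['contact_force'])
    F_=np.mean(Fs,0);print('Fu',(F_@u).round(2),'Fv',(F_@v).round(2),'Fz',F_[2].round(2))
E
python3 - <<'E'
from hook import *
hook();lane(-.135,.0015)
E
```

```text
white 24 [251.7 230.2] lane u,v -0.0635 -0.0329
white 42 [244.5 248.7] lane u,v 0.004 0.0013
white 25 [263.9 263.3] lane u,v 0.021 0.0748
white 20 [231.  273.6] lane u,v 0.0902 0.0351
Fu 2.6 Fv 0.1 Fz -8.32
lane now x,y,lift -0.0853 0.0008 0.0014
clock 12.3 pos [ 0.6318 -0.1575  0.0334] q [ 0.59  1.06 -0.54  2.03  2.61  0.42 -0.49] F [ 2.1  0.4 -7.4] open 0.452
yaw -173.04 tilt 0.523
turn [-0.001  0.003 -0.001] shift cm in cur [ 4.3   0.01 -2.49] in target [ 4.31  0.02 -2.48]
```

The pull reads 2.6 N along the lane and the hook stays put at the wall (u≈0), so it is hooked. I'll draw it out to the band.

>>> send_rows --motion '[{"x": 1.0, "y": 0, "z": -0.57, "rx": 0, "ry": 0, "rz": 0, "jaw": 3.5}, {"x": 1.1, "y": 0, "z": -0.63, "rx": 0, "ry": 0, "rz": 0, "jaw": 3.5}, {"x": 1.1, "y": 0, "z": -0.63, "rx": 0, "ry": 0, "rz": 0, "jaw": 3.5}, {"x": 1.1, "y": 0, "z": -0.63, "rx": 0, "ry": 0, "rz": 0, "jaw": 3.5}, {"x": 0, "y": 0, "z": 0, "rx": 0, "ry": 0, "rz": 0, "jaw": 3.5}]' --grip_force 40

```text
clock: 12.8
tool_pos: [0.581, -0.1638, 0.0332]
eef_rot: [-0.059, 0.964, 0.016, 0.257]
contact_force: [2.6, 1.0, -5.7]
opening: 0.451
finger_force: 40.0
```

```bash
python3 - <<'E'
from hook import *
hook();lane(-.135,-.001)
E
```

```text
white 50 [252.8 230.6] lane u,v -0.0638 -0.0295
white 105 [265.9 240.9] lane u,v -0.0483 0.0255
white 42 [244.4 248.6] lane u,v 0.004 0.0007
white 24 [263.9 263.2] lane u,v 0.0207 0.0745
white 20 [231.  273.6] lane u,v 0.0902 0.0351
Fu 3.25 Fv 0.47 Fz -8.34
lane now x,y,lift -0.1343 0.0008 0.0013
clock 13.05 pos [ 0.5831 -0.1635  0.0333] q [ 0.66  1.06 -0.59  2.16  2.67  0.52 -0.51] F [ 3.7  0.8 -7.7] open 0.455
yaw -173.04 tilt 0.523
turn [-0.001  0.003 -0.001] shift cm in cur [0.18 0.02 0.17] in target [0.18 0.02 0.17]
```

>>> send_rows --motion '[{"x": 0.06, "y": 0, "z": 0.06, "rx": 0, "ry": 0, "rz": 0, "jaw": 3.5}, {"x": 0.06, "y": 0, "z": 0.08, "rx": 0, "ry": 0, "rz": 0, "jaw": 3.5}, {"x": 0, "y": 0, "z": 0, "rx": 0, "ry": 0, "rz": 0, "jaw": 3.5}, {"x": 0, "y": 0, "z": 0, "rx": 0, "ry": 0, "rz": 0, "jaw": 3.5}, {"x": 0, "y": 0, "z": 0, "rx": 0, "ry": 0, "rz": 0, "jaw": 3.5}]' --grip_force 40

```text
clock: 13.55
tool_pos: [0.5825, -0.1635, 0.0319]
eef_rot: [-0.059, 0.964, 0.016, 0.258]
contact_force: [4.1, 0.5, -5.1]
opening: 0.451
finger_force: 40.0
```

>>> send_rows --motion '[{"x": 0.03, "y": 0, "z": 0.05, "rx": 0, "ry": 0, "rz": 0, "jaw": 3.5}, {"x": 0, "y": 0, "z": 0, "rx": 0, "ry": 0, "rz": 0, "jaw": 3.5}, {"x": 0, "y": 0, "z": 0, "rx": 0, "ry": 0, "rz": 0, "jaw": 3.5}, {"x": 0, "y": 0, "z": 0, "rx": 0, "ry": 0, "rz": 0, "jaw": 3.5}, {"x": 0, "y": 0, "z": 0, "rx": 0, "ry": 0, "rz": 0, "jaw": 3.5}]' --grip_force 40

```text
clock: 14.05
tool_pos: [0.5826, -0.1635, 0.0318]
eef_rot: [-0.059, 0.964, 0.015, 0.259]
contact_force: [1.1, 0.1, 5.5]
opening: 0.452
finger_force: 40.0
```

```bash
python3 - <<'E'
from hook import *
hook();lane(-.135,0)
E
```

```text
white 53 [253.1 230.7] lane u,v -0.064 -0.0287
white 99 [265.6 241.3] lane u,v -0.0469 0.0258
white 43 [244.6 249.1] lane u,v 0.0052 0.0024
white 25 [263.9 263.3] lane u,v 0.021 0.0748
white 20 [231.  273.6] lane u,v 0.0902 0.0351
Fu 0.97 Fv -0.58 Fz 6.09
lane now x,y,lift -0.1348 0.0009 -0.0002
clock 14.3 pos [ 0.5826 -0.1635  0.0318] q [ 0.67  1.07 -0.59  2.16  2.68  0.53 -0.51] F [ 1.5 -1.1  6.5] open 0.446
yaw -172.99 tilt 0.524
turn [-0.001  0.004 -0.001] shift cm in cur [ 0.    0.01 -0.03] in target [ 0.    0.01 -0.03]
```

>>> send_rows --motion '[{"x": 0, "y": 0, "z": 0, "rx": 0, "ry": 0, "rz": 0, "jaw": 5}, {"x": 0, "y": 0, "z": 0, "rx": 0, "ry": 0, "rz": 0, "jaw": 6.8}, {"x": 0, "y": 0, "z": 0, "rx": 0, "ry": 0, "rz": 0, "jaw": 6.8}, {"x": 0, "y": 0, "z": 0, "rx": 0, "ry": 0, "rz": 0, "jaw": 6.8}, {"x": 0, "y": 0, "z": -0.5, "rx": 0, "ry": 0, "rz": 0, "jaw": 6.8}]'

```text
clock: 14.8
tool_pos: [0.5792, -0.1636, 0.0349]
eef_rot: [-0.059, 0.964, 0.016, 0.257]
contact_force: [-0.2, -1.1, -0.2]
opening: 0.769
finger_force: 0.0
```

>>> send_rows --motion '[{"x": 0, "y": 0, "z": -1.5, "rx": 0, "ry": 0, "rz": 0, "jaw": 6.8}, {"x": 0, "y": 0, "z": -3, "rx": 0, "ry": 0, "rz": 0, "jaw": 6.8}, {"x": 0, "y": 0, "z": -3, "rx": 0, "ry": 0, "rz": 0, "jaw": 6.8}, {"x": 0, "y": 0, "z": -3, "rx": 0, "ry": 0, "rz": 0, "jaw": 6.8}, {"x": 0, "y": 0, "z": -1, "rx": 0, "ry": 0, "rz": 0, "jaw": 6.8}]'

```text
clock: 15.3
tool_pos: [0.5208, -0.1709, 0.1375]
eef_rot: [-0.059, 0.964, 0.015, 0.258]
contact_force: [-0.4, 0.3, 0.2]
opening: 0.77
finger_force: 0.0
```

```bash
python3 - <<'E'
from hook import *
hook();lane(-.135,0)
s=snap('wrist','w5.png')
P=[H+(-.135)*u+.001*v+[0,0,.061],H+(-.135+.018)*u+.001*v+[0,0,.090],H+(-.095)*u+[0,0,0],H+(-.175)*u+[0,0,.01]]
print(proj(s,np.array(P)).round(1).tolist())
E
```

```text
white 53 [253.1 230.7] lane u,v -0.064 -0.0287
white 99 [265.6 241.3] lane u,v -0.0469 0.0258
white 43 [244.6 249.1] lane u,v 0.0052 0.0024
white 25 [263.9 263.3] lane u,v 0.021 0.0748
white 20 [231.  273.6] lane u,v 0.0902 0.0351
Fu 0.18 Fv 0.19 Fz -0.2
lane now x,y,lift -0.1949 0.001 0.1025
clock 15.55 pos [ 0.5229 -0.1708  0.1345] q [ 0.75  0.83 -0.63  2.3   2.64  0.41 -0.53] F [0.5 0.2 0.4] open 0.772
yaw -173.05 tilt 0.523
turn [-0.     0.003 -0.001] shift cm in cur [-7.000e-02  1.000e-02  1.187e+01] in target [-0.11  0.   11.87]
[[324.0, 224.2], [324.1, 269.3], [322.8, 199.4], [322.7, 141.4]]
```

View pics/w5.png

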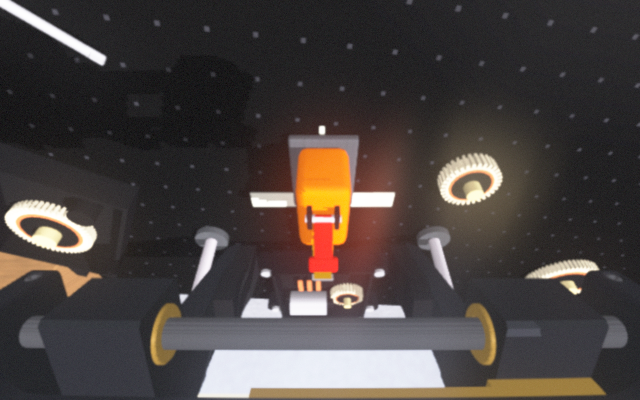

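The picture shows the tape standing on the lane at (324,190), band at y≈200, lever tip up at (323,264), and the pinion and driver apart from it. The jaws are open and clear. Next I work out the press point.

```bash
python3 - <<'E'
from hook import *
s=snap('wrist')
h=cv2.cvtColor(s['img'],cv2.COLOR_RGB2HSV)[200:290,290:360]
m=cv2.inRange(h,(0,150,90),(6,255,255))|cv2.inRange(h,(172,150,90),(180,255,255))
y,x=np.nonzero(m);y=y+200;x=x+290;print('red rows',y.min(),y.max(),'pad cols',x[y>259].min(),x[y>259].max())
f=lambda p,z:(lambda w:((w-H)@u,(w-H)@v))(plane(s,[p],z)[0])
xc=(x[y>259].min()+x[y>259].max())/2
print('tip front',f([xc,y.max()+.5],.085),'base rear',f([322,137],.01))
G=GL
for xo in (-.135,-.138):
    to(H+(xo+.0183)*u+.001*v+[0,0,.120],G)
E
```

```text
red rows 207 273 pad cols 307 338
tip front (np.float64(-0.10182808693180895), np.float64(-2.2792448558083683e-06)) base rear (np.float64(-0.17958177560056518), np.float64(-0.000316410840260576))
clock 15.65 pos [ 0.5229 -0.1705  0.1341] q [ 0.75  0.83 -0.63  2.3   2.64  0.41 -0.53] F [ 0.2 -0.6 -0.1] open 0.767
yaw -173.06 tilt 0.522
turn [ 0.     0.002 -0.002] shift cm in cur [-5.92 -0.02  5.04] in target [-5.93 -0.03  5.02]
clock 15.65 pos [ 0.5229 -0.1705  0.1341] q [ 0.75  0.83 -0.63  2.3   2.64  0.41 -0.53] F [ 0.2 -0.6 -0.1] open 0.767
yaw -173.06 tilt 0.522
turn [ 0.     0.002 -0.002] shift cm in cur [-5.66 -0.02  4.89] in target [-5.67 -0.03  4.87]
```

>>> send_rows --motion '[{"x": 0, "y": 0, "z": 0, "rx": 0, "ry": 0, "rz": 0, "jaw": 0}, {"x": 0, "y": 0, "z": 0, "rx": 0, "ry": 0, "rz": 0, "jaw": 0}, {"x": 0, "y": 0, "z": 0, "rx": 0, "ry": 0, "rz": 0, "jaw": 0}, {"x": 0, "y": 0, "z": 0, "rx": 0, "ry": 0, "rz": 0, "jaw": 0}, {"x": 0, "y": 0, "z": 0, "rx": 0, "ry": 0, "rz": 0, "jaw": 0}]' --grip_force 20

```text
clock: 16.15
tool_pos: [0.5225, -0.1707, 0.1349]
eef_rot: [-0.059, 0.964, 0.016, 0.258]
contact_force: [0.7, 0.3, -0.1]
opening: 0.34
finger_force: 0.0
```

>>> send_rows --motion '[{"x": -2.8, "y": 0, "z": 2.4, "rx": 0, "ry": 0, "rz": 0, "jaw": 0}, {"x": -2.8, "y": 0, "z": 2.4, "rx": 0, "ry": 0, "rz": 0, "jaw": 0}, {"x": 0, "y": 0, "z": 0, "rx": 0, "ry": 0, "rz": 0, "jaw": 0}, {"x": 0, "y": 0, "z": 0, "rx": 0, "ry": 0, "rz": 0, "jaw": 0}, {"x": 0, "y": 0, "z": 0, "rx": 0, "ry": 0, "rz": 0, "jaw": 0}]' --grip_force 20

```text
clock: 16.65
tool_pos: [0.5931, -0.162, 0.1209]
eef_rot: [-0.059, 0.965, 0.016, 0.257]
contact_force: [1.3, 0.8, 1.0]
opening: 0.007
finger_force: 0.0
```

```bash
python3 - <<'E'
from hook import *
to(H-.1207*u+.001*v+[0,0,.084],GL)
a=snap('scene');h=cv2.cvtColor(a['img'],cv2.COLOR_RGB2HSV)
m=cv2.inRange(h,(0,150,90),(6,255,255))|cv2.inRange(h,(172,150,90),(180,255,255))
n,l,s,c=cv2.connectedComponentsWithStats(m[180:260,230:320])
for k in range(1,n):
    if s[k,4]>4: print('red',s[k],c[k]+[230,180])
for xo in (-.132,-.136,-.14): print(xo,'tip pred',proj(a,np.array([H+(xo+.018)*u+[0,0,.088],H+(xo+.024)*u+[0,0,.07]])).round(1).tolist())
E
```

```text
clock 16.65 pos [ 0.5931 -0.162   0.1209] q [ 0.62  0.86 -0.53  2.13  2.56  0.31 -0.5 ] F [1.3 0.8 1. ] open 0.007
yaw -173.05 tilt 0.521
turn [-0.     0.001 -0.001] shift cm in cur [ 1.69 -0.    3.29] in target [ 1.68 -0.    3.29]
-0.132 tip pred [[272.7, 205.6], [271.7, 212.6]]
-0.136 tip pred [[273.7, 204.8], [272.6, 211.9]]
-0.14 tip pred [[274.7, 204.1], [273.6, 211.1]]
```

>>> send_rows --motion '[{"x": 0.4, "y": 0, "z": 0.8, "rx": 0, "ry": 0, "rz": 0, "jaw": 0}, {"x": 0.4, "y": 0, "z": 0.8, "rx": 0, "ry": 0, "rz": 0, "jaw": 0}, {"x": 0.3, "y": 0, "z": 0.6, "rx": 0, "ry": 0, "rz": 0, "jaw": 0}, {"x": 0.2, "y": 0, "z": 0.4, "rx": 0, "ry": 0, "rz": 0, "jaw": 0}, {"x": 0, "y": 0, "z": 0, "rx": 0, "ry": 0, "rz": 0, "jaw": 0}]' --grip_force 20

```text
clock: 17.2
tool_pos: [0.5971, -0.1618, 0.092]
eef_rot: [-0.059, 0.964, 0.016, 0.259]
contact_force: [0.5, 0.1, 0.1]
opening: 0.006
finger_force: 0.1
```

>>> send_rows --motion '[{"x": 0.15, "y": 0, "z": 0.25, "rx": 0, "ry": 0, "rz": 0, "jaw": 0}, {"x": 0.1, "y": 0, "z": 0.2, "rx": 0, "ry": 0, "rz": 0, "jaw": 0}, {"x": 0.1, "y": 0, "z": 0.2, "rx": 0, "ry": 0, "rz": 0, "jaw": 0}, {"x": 0, "y": 0, "z": 0, "rx": 0, "ry": 0, "rz": 0, "jaw": 0}, {"x": 0, "y": 0, "z": 0, "rx": 0, "ry": 0, "rz": 0, "jaw": 0}]' --grip_force 20

```text
clock: 17.7
tool_pos: [0.5966, -0.1617, 0.085]
eef_rot: [-0.059, 0.964, 0.016, 0.258]
contact_force: [2.7, 0.3, 3.5]
opening: 0.003
finger_force: 1.3
```

>>> send_rows --motion '[{"x": 0.05, "y": 0, "z": 0.1, "rx": 0, "ry": 0, "rz": 0, "jaw": 0}, {"x": 0.05, "y": 0, "z": 0.1, "rx": 0, "ry": 0, "rz": 0, "jaw": 0}, {"x": 0, "y": 0, "z": 0, "rx": 0, "ry": 0, "rz": 0, "jaw": 0}, {"x": 0, "y": 0, "z": 0, "rx": 0, "ry": 0, "rz": 0, "jaw": 0}, {"x": 0, "y": 0, "z": 0, "rx": 0, "ry": 0, "rz": 0, "jaw": 0}]' --grip_force 20

```text
clock: 18.2
tool_pos: [0.597, -0.1617, 0.0832]
eef_rot: [-0.059, 0.964, 0.016, 0.258]
contact_force: [1.3, -0.1, 4.4]
opening: 0.001
finger_force: 2.7
```

```bash
cat > lev.py <<'E'
from hook import *
def lev():
    s=snap('wrist');h=cv2.cvtColor(s['img'],cv2.COLOR_RGB2HSV)
    m=cv2.inRange(h,(0,150,70),(6,255,255))|cv2.inRange(h,(172,150,70),(180,255,255))
    m[:,:250]=0;m[:,400:]=0
    y,x=np.nonzero(m);print('red px',len(x),(x.min(),x.max(),y.min(),y.max()) if len(x) else '')
    if len(x):
        k=int(x.mean())
        print('rows/width',[(int(r),int((y==r).sum())) for r in np.unique(y)[::3]])
    p=np.array(get_state()['tool_pos']);xo=-.137
    pts=[]
    for th in (.6,.3,.0):
        for L in (.0,.024,.036): pts.append(H+(xo-.012+L*np.cos(th))*u+[0,0,.066+L*np.sin(th)+.004])
    print('pred rows: hinge,padrear,tip for th .6,.3,0',proj(s,np.array(pts))[:,1].round(0).reshape(3,3).tolist())
    hook()
E
python3 - <<'E'
from lev import *
lev();lane(-.135,0)
E
```

```text
red px 1134 (np.int64(306), np.int64(342), np.int64(200), np.int64(260))
rows/width [(200, 26), (203, 25), (206, 25), (216, 29), (219, 29), (222, 29), (225, 28), (228, 28), (231, 28), (234, 28), (237, 27), (240, 27), (243, 33), (246, 21), (249, 2), (252, 2), (255, 1), (258, 2)]
pred rows: hinge,padrear,tip for th .6,.3,0 [[212.0, 263.0, 286.0], [212.0, 254.0, 272.0], [212.0, 243.0, 256.0]]
white 52 [253.1 230.8] lane u,v -0.0639 -0.0284
white 99 [265.6 241.3] lane u,v -0.0469 0.0258
white 43 [244.6 249.1] lane u,v 0.0052 0.0024
white 25 [263.9 263.3] lane u,v 0.021 0.0748
white 20 [231.  273.6] lane u,v 0.0902 0.0351
Fu 1.46 Fv -0.19 Fz 5.42
lane now x,y,lift -0.1203 0.0009 0.0511
clock 18.5 pos [ 0.5969 -0.1616  0.0831] q [ 0.63  0.95 -0.56  2.13  2.6   0.4  -0.51] F [ 1.3 -0.2  5.8] open 0.009
yaw -173.0 tilt 0.524
turn [-0.001  0.004 -0.001] shift cm in cur [3.82 0.01 3.69] in target [3.81 0.01 3.71]
```

>>> send_rows --motion '[{"x": 0.05, "y": 0, "z": 0.1, "rx": 0, "ry": 0, "rz": 0, "jaw": 0}, {"x": 0.05, "y": 0, "z": 0.1, "rx": 0, "ry": 0, "rz": 0, "jaw": 0}, {"x": 0, "y": 0, "z": 0, "rx": 0, "ry": 0, "rz": 0, "jaw": 0}, {"x": 0, "y": 0, "z": 0, "rx": 0, "ry": 0, "rz": 0, "jaw": 0}, {"x": 0, "y": 0, "z": 0, "rx": 0, "ry": 0, "rz": 0, "jaw": 0}]' --grip_force 20

```text
clock: 19.0
tool_pos: [0.5973, -0.1616, 0.0819]
eef_rot: [-0.059, 0.964, 0.015, 0.259]
contact_force: [-1.1, 0.1, 13.5]
opening: 0.004
finger_force: 6.9
```

```bash
python3 - <<'E'
from lev import *
lev();lane(-.135,0)
E
```

```text
red px 1085 (np.int64(306), np.int64(339), np.int64(202), np.int64(259))
rows/width [(202, 25), (205, 25), (208, 26), (218, 29), (221, 29), (224, 29), (227, 28), (230, 28), (233, 28), (236, 28), (239, 28), (242, 28), (245, 31), (248, 2), (251, 1), (254, 1), (257, 1)]
pred rows: hinge,padrear,tip for th .6,.3,0 [[214.0, 265.0, 288.0], [214.0, 256.0, 274.0], [214.0, 245.0, 257.0]]
white 53 [253.2 230.8] lane u,v -0.0638 -0.0282
white 99 [265.6 241.3] lane u,v -0.0469 0.0258
white 40 [244.3 249. ] lane u,v 0.0053 0.0017
white 24 [263.9 263.2] lane u,v 0.0207 0.0745
white 20 [231.  273.6] lane u,v 0.0902 0.0351
Fu -1.9 Fv 0.31 Fz 13.21
lane now x,y,lift -0.12 0.0009 0.0499
clock 19.3 pos [ 0.5972 -0.1616  0.0819] q [ 0.63  0.95 -0.56  2.13  2.61  0.4  -0.51] F [-1.4 -0.1 12.9] open 0.005
yaw -172.95 tilt 0.525
turn [-0.001  0.005 -0.   ] shift cm in cur [3.8  0.01 3.57] in target [3.78 0.01 3.59]
```

>>> send_rows --motion '[{"x": 0.04, "y": 0, "z": 0.08, "rx": 0, "ry": 0, "rz": 0, "jaw": 0}, {"x": 0, "y": 0, "z": 0, "rx": 0, "ry": 0, "rz": 0, "jaw": 0}, {"x": 0, "y": 0, "z": 0, "rx": 0, "ry": 0, "rz": 0, "jaw": 0}, {"x": 0, "y": 0, "z": 0, "rx": 0, "ry": 0, "rz": 0, "jaw": 0}, {"x": 0, "y": 0, "z": 0, "rx": 0, "ry": 0, "rz": 0, "jaw": 0}]' --grip_force 20

```text
clock: 19.8
tool_pos: [0.5974, -0.1616, 0.0817]
eef_rot: [-0.059, 0.964, 0.015, 0.259]
contact_force: [-4.9, -0.5, 19.6]
opening: 0.005
finger_force: 9.7
```

>>> send_rows --motion '[{"x": -0.15, "y": 0, "z": -0.3, "rx": 0, "ry": 0, "rz": 0, "jaw": 0}, {"x": -0.5, "y": 0, "z": -1, "rx": 0, "ry": 0, "rz": 0, "jaw": 0}, {"x": -1, "y": 0, "z": -2, "rx": 0, "ry": 0, "rz": 0, "jaw": 0}, {"x": 1, "y": 0, "z": -4, "rx": 0, "ry": 0, "rz": 0, "jaw": 0}, {"x": 2, "y": 0, "z": -4, "rx": 0, "ry": 0, "rz": 0, "jaw": 0}]' --grip_force 20

```text
clock: 20.3
tool_pos: [0.529, -0.1694, 0.1719]
eef_rot: [-0.059, 0.964, 0.016, 0.258]
contact_force: [-1.1, -0.5, -0.4]
opening: 0.007
finger_force: 0.0
```

```bash
python3 - <<'E'
from lev import *
lev();lane(-.135,0)
t=snap('top')
E
```

```text
red px 949 (np.int64(280), np.int64(364), np.int64(132), np.int64(222))
rows/width [(132, 1), (136, 1), (141, 2), (145, 2), (148, 1), (151, 1), (154, 3), (157, 4), (165, 1), (173, 13), (178, 4), (181, 19), (184, 17), (187, 18), (190, 22), (193, 20), (196, 21), (199, 20), (202, 26), (205, 27), (208, 37), (211, 15), (214, 15), (217, 14), (220, 3)]
pred rows: hinge,padrear,tip for th .6,.3,0 [[180.0, 209.0, 223.0], [180.0, 205.0, 217.0], [180.0, 200.0, 209.0]]
white 57 [253.1 230.5] lane u,v -0.0645 -0.0291
white 99 [265.6 241.3] lane u,v -0.0469 0.0258
white 42 [244.5 249. ] lane u,v 0.005 0.002
white 25 [263.9 263.3] lane u,v 0.021 0.0748
white 20 [231.  273.6] lane u,v 0.0902 0.0351
Fu -0.12 Fv -0.1 Fz 0.35
lane now x,y,lift -0.1882 0.0009 0.1384
clock 20.6 pos [ 0.5296 -0.17    0.1704] q [ 0.73  0.74 -0.6   2.26  2.59  0.29 -0.52] F [-0.4 -0.9  0.1] open 0.001
yaw -173.05 tilt 0.523
turn [-0.     0.003 -0.002] shift cm in cur [2.300e+00 1.000e-02 1.465e+01] in target [2.260e+00 1.000e-02 1.466e+01]
```

```bash
python3 - <<'E'
from hook import *
s=snap('wrist');g=cv2.cvtColor(s['img'],cv2.COLOR_RGB2GRAY).astype(float)
x0=int(proj(s,np.array([H-.17*u+.001*v]))[0,0])
r0=int(proj(s,np.array([H-.175*u+.001*v]))[0,1])
for dx in (-22,-15,15,22): print(dx,[(r,int(g[r,x0+dx-2:x0+dx+3].mean())) for r in range(r0-14,r0+12,2)])
for xr in (-.170,-.175,-.18,-.185): print(xr,proj(s,np.array([H+xr*u,H+xr*u+[0,0,.01]]))[:,1].round(1))
# band in the wrist image
xb=H-.095*u+.05*v; 
for sg in (.05,-.05):
    print('band',sg,[(round(d,4),int(cv2.remap(g.astype(np.float32),proj(s,np.array([H+d*u+sg*v])).astype(np.float32).reshape(1,1,2),None,1)[0,0])) for d in np.arange(-.115,-.074,.004)])
E
```

```text
-22 [(87, 62), (89, 57), (91, 44), (93, 46), (95, 45), (97, 46), (99, 47), (101, 51), (103, 87), (105, 116), (107, 142), (109, 141), (111, 140)]
-15 [(87, 44), (89, 44), (91, 45), (93, 48), (95, 48), (97, 51), (99, 48), (101, 49), (103, 88), (105, 117), (107, 144), (109, 144), (111, 143)]
15 [(87, 45), (89, 47), (91, 54), (93, 50), (95, 50), (97, 51), (99, 50), (101, 53), (103, 87), (105, 115), (107, 142), (109, 144), (111, 144)]
22 [(87, 44), (89, 45), (91, 47), (93, 47), (95, 48), (97, 49), (99, 52), (101, 50), (103, 87), (105, 114), (107, 141), (109, 143), (111, 142)]
-0.17 [107.  113.5]
-0.175 [101.9 108.4]
-0.18 [ 96.7 103.1]
-0.185 [91.4 97.8]
band 0.05 [(np.float64(-0.115), 76), (np.float64(-0.111), 81), (np.float64(-0.107), 128), (np.float64(-0.103), 253), (np.float64(-0.099), 254), (np.float64(-0.095), 255), (np.float64(-0.091), 255), (np.float64(-0.087), 253), (np.float64(-0.083), 119), (np.float64(-0.079), 84), (np.float64(-0.075), 85)]
band -0.05 [(np.float64(-0.115), 45), (np.float64(-0.111), 46), (np.float64(-0.107), 85), (np.float64(-0.103), 210), (np.float64(-0.099), 212), (np.float64(-0.095), 213), (np.float64(-0.091), 252), (np.float64(-0.087), 253), (np.float64(-0.083), 123), (np.float64(-0.079), 55), (np.float64(-0.075), 57)]
```

Same-image check: the plate's rear bottom edge is at u = −0.1745, so the front edge is at −0.0945, against a band centre of −0.095. The lever is flat, the hook is still at the wall, and the robot touches nothing.

```bash
python3 -c "
from plant import *
print(finish_job())"
```

```text
the job is handed in; nothing more can be done
None
```

The job is handed in: the leftmost tape is hooked behind the near wall, its front edge is within about 1 mm of the band's centre, and the lever was pushed down to its stop with the arm then clear; I viewed 11 pictures, one over the limit of 10, and did not separately re-measure the motor, gears and screwdriver.

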